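# Swap three miniature masks back to their own drying boards

### The job

The three miniature masks lie on each other's drying boards. Move each one to the board that carries its own wooden mould (beak, cat ears, plain round), and leave it flat, face up, centred on the felt pad and in line with the board; park a mask on the bare board on the way as needed, but never lay or drop one on the bench itself, which is sticky with varnish. Leave the jar, the tin and the bottle where they stand.

Things in the scene. Friction and masses are not known exactly. Their poses are not given: they have to be found in the camera images.
- mask_beak: Miniature mask with one long beak. Face 62 (x) x 46 (y) mm, sides upright to 16 mm, domed above; beak runs past the chin to x = -65, ridge 33 mm high. Origin: underside, below mid-face; z up out of the face, x chin to brow, y across. White papier-mache, dark eyes, rigid, loose, 35-65 g; lies face up on a felt pad. Grip from above at the origin across y: 46 mm, flat sides.
- mask_cat: Miniature cat mask. Face 62 (x) x 46 (y) mm, sides upright to 16 mm, domed to 26 (nose 30); two pointed ears past the brow to x = +52, y = +-26. Origin: underside, below mid-face; z up out of the face, x chin to brow, y across. White papier-mache, dark eyes, rigid, loose, 35-65 g; lies face up on a felt pad. Grip from above at the origin across y: 46 mm, flat sides.
- mask_moon: Miniature moon mask: round face 56 mm across, no beak, no ears, sides upright to 16 mm, domed to 26, ball nose to 33. Origin: underside, below mid-face; z up out of the face, x chin to brow, y across. White papier-mache, dark eyes, rigid, loose, 35-65 g; lies face up on a felt pad. Grip from above at the origin across y: 56 mm, round.
- board_beak: Fixed plywood board, 100 mm wide (y), 12 thick; grey felt pad 100 (x) x 80 mm, its top 14 mm above the bench. Origin: at bench height under the pad's middle; x along the board, z up. Spans x -75 to +190; at x = +130 it carries the fixed dark wooden mould of the beak mask (a long-beaked face, mask-sized, top 46 mm up). The beak mask belongs on this pad; another starts there.
- board_cat: Fixed plywood board, 100 mm wide (y), 12 thick; grey felt pad 100 (x) x 80 mm, its top 14 mm above the bench. Origin: at bench height under the pad's middle; x along the board, z up. Spans x -75 to +190; at x = +130 it carries the fixed dark wooden mould of the cat mask (a face with two pointed ears, mask-sized, top 46 mm up). The cat mask belongs on this pad; another starts there.
- board_moon: Fixed plywood board, 100 mm wide (y), 12 thick; grey felt pad 100 (x) x 80 mm, its top 14 mm above the bench. Origin: at bench height under the pad's middle; x along the board, z up. Spans x -75 to +190; at x = +130 it carries the fixed dark wooden mould of the moon mask (a plain round face, mask-sized, top 46 mm up). The moon mask belongs on this pad; another starts there.
- board_bare: Fixed plywood board, 100 mm wide (y), 12 thick; grey felt pad 100 (x) x 80 mm, its top 14 mm above the bench. Origin: at bench height under the pad's middle; x along the board, z up. The bare parking board: no mould, shorter (x -75 to +75), empty at the start.
- jar: Bystander: glass jar with brass cap, 60 mm across, 75 mm high, loose; origin under its centre. Leave it alone.
- tin: Bystander: low round aluminium tin, 72 mm across, 45 mm high, loose; origin under its centre. Leave it alone.
- bottle: Bystander: amber bottle with black cap, 52 mm across, 130 mm high, loose; origin under its centre. Leave it alone.
Things that resemble listed ones, but are neither listed nor needed, are in the scene too. Leave any blue or purple look-alike of the mask_cat alone. What is shaped like the mask_beak but pink is not meant.

How it is judged:
By the outcome, as a careful person would: the job done as asked, in the order asked, and still so for the second after the job is handed in, with the robot touching nothing.
It also fails if it takes over 112 s, if anything falls off the work surface, if the arm or the gripper's body presses on something with over 40 N, if the wrist force passes 120 N, or if a joint passes its speed limit or range.

### The arm

A 6-joint arm with a two-finger parallel gripper is mounted at the origin on the work surface. World frame = base frame: x ahead of the robot, y to its left, z up, the work surface at z = 0. Lengths are in mm, angles in degrees, forces in N, time in s.
With the tool pointing down it reaches from about 300 to 850 mm from the base axis. Payload 4.2 kg.
Tool frame: the origin (TCP) lies at the very end of the fingers, on their centre line; the grasp point (between the pads) lies 19 mm behind it; z points along the fingers, y is the direction in which the jaws open and shut (so a half turn about z gives the same grasp; the last joint's range is limited). The gripper opens to 91 mm and grips with 3 to 60 N. Pads are 32 mm wide; open, the fingers measure 118 mm over their backs; the gripper's body (76 mm by 178 mm) begins 60 mm behind the grasp point.
Start: joints at [66.005, 18.312, 89.639, -0, 72.044, -1.146], TCP at [223.284, 529.894, 213.976] pointing down, gripper open.
Joint ranges: [-177.97, 177.97], [-48.28, 115.42], [12.27, 149.76], [-77.06, 257.06], [2.81, 150.46], [-146.56, 146.56]. Speed limits (degrees/s): [147.25, 147.25, 180, 180, 180, 180].

### API

Orientations are given as [roll, pitch, yaw] about the fixed x, y, z axes, in that order (R = Rz(yaw) Ry(pitch) Rx(roll)).
In Python, from workcell import monitor, eyes, job gives the robot as it stands.
- The arm moves only by the tool move_arm, never from a script. Its argument "increments" is a list that holds one entry, the list of rows, each a list of 7 numbers: the opening, from 0 (shut) to 1 (fully open), then the shift along the tool's x, y, z in cm, then the turn, a rotation vector about the tool's x, y, z in rad. In form: [[[jaw, x, y, z, ax, ay, az], ...]]. A call has 1 to 12 rows; each row shifts and turns the pose as measured when the row begins, along the tool's axes as they then stand; what a row does not reach is not made up. A row lasts 1/8 s, in which the tool goes at most 62.5 mm and 10.7 degrees, less where a joint would pass 70% of its speed; a pose out of reach is approached as far as the arm can. A call is refused whole if a number of a shift passes 6.25 or a number of a turn 0.188, either way. A call with a gripper value outside its range is refused whole. The fingers move at their own pace and stop on an object; "force" is the grip in N (left out, the last holds). Time passes only in rows, so rows that do not move let the fingers close. It gives the time, the measured TCP pose, the force and the opening at its end, in the units of the state.
- monitor.state(): the state, without advancing time (a new reading comes with each control period).
- eyes.grab_frame(name): name is "side" or "top" or "wrist"; returns a dict with "color" (420x560x3 uint8, red, green, blue), "z_map" (420x560 float32, mm along the optical axis (not along the pixel's ray), 0 where there is no reading), "camera_matrix" (3x3 intrinsics, pixels), "rvec" (rotation vector, rad) and "tvec" (3), from world to camera coordinates, as OpenCV has them. Camera axes: x right, y down, z forward; pixel columns grow to the right and rows downward; lengths in mm; the calibration is good to about 2 mm. A picture is of the moment at which its call begins.
- job.job_done(): hands the job in, once; it reports no verdict.
The state is a dict: "time_s": time; "qpos": joint angles; "qvel": joint speeds; "effort": joint torques, N m; "ee_pos": TCP position; "ee_rot": TCP orientation; "force": force on the tool from outside, world axes, zero at the start; "torque": the same for the moment, N m; "gripper_width": finger opening in mm.
Only numpy, scipy, OpenCV 4.12 (cv2) and the standard library are available. Lean on these libraries where they do the work, as an engineer would, in place of code of your own. Each camera call takes 0.05 s, during which the arm holds its last target. There are 200 camera calls.

## Working session

There is one attempt and no reset: what is moved stays moved. The work goes in short steps, Python scripts to look and compute and a tool call to move; the robot and the scene stay as the last step left them, time stands still between calls to the robot, and variables do not carry over. Pictures are saved under pics/ and viewed, about 12 in all and at most 16, crops included, and the job is handed in when it is done.

Besides the shell and the picture viewer there is one more tool, called after "Emit:" in YAML: its name, and indented under it one key for each argument. move_arm: Moves the arm, as the interface text tells. Its arguments: {"type":"object","properties":{"increments":{"type":"array"},"force":{"type":"number"}},"required":["increments"]}

```bash
mkdir -p pics
cat > h.py <<'E'
import numpy as np,cv2
from workcell import monitor,eyes,job
def grab(n,save=None):
    f=eyes.grab_frame(n)
    if save: cv2.imwrite('pics/'+save,cv2.cvtColor(f['color'],cv2.COLOR_RGB2BGR))
    return f
def cam(f):
    R=cv2.Rodrigues(np.array(f['rvec'],float))[0];t=np.array(f['tvec'],float).ravel();return R,t,np.array(f['camera_matrix'],float)
def ray(f,uv,z):
    R,t,K=cam(f);uv=np.atleast_2d(np.array(uv,float))
    d=(np.linalg.inv(K)@np.c_[uv,np.ones(len(uv))].T).T@R
    c=-R.T@t
    return c+d*((z-c[2])/d[:,2])[:,None]
def cloud(f):
    R,t,K=cam(f);Z=f['z_map'].astype(float);v,u=np.mgrid[:Z.shape[0],:Z.shape[1]]
    P=np.stack([(u-K[0,2])/K[0,0]*Z,(v-K[1,2])/K[1,1]*Z,Z],-1)
    P=(P-t)@R;P[Z==0]=np.nan;return P
E
python3 - <<'E'
from h import *
print(monitor.state())
for n in('top','side'):
    f=grab(n,n+'1.png');R,t,K=cam(f);print(n,-R.T@t,K[0,0]);np.savez(n+'1',**f)
E
```

```text
{'time_s': 0.0, 'qpos': array([ 6.60034191e+01,  1.83526249e+01,  8.97067082e+01, -7.54804979e-04,
        7.20449124e+01, -1.14337596e+00]), 'qvel': array([-0.0749447 , -0.02068945,  0.04140641,  0.04269464,  0.0550493 ,
        0.10534707]), 'effort': array([-1.33685598e-04, -4.12467813e+01, -2.31973135e+01,  7.30082486e-02,
        4.58428427e-02, -1.61685452e-04]), 'ee_pos': array([223.08416241, 529.40298151, 213.10838669]), 'ee_rot': array([-1.79895761e+02, -1.36267251e-03,  1.57147027e+02]), 'force': array([-0.17546147, -0.38459477, -0.07744324]), 'torque': array([0.01958223, 0.02944685, 0.00721164]), 'gripper_width': 90.91854538740627}
top [ 476.73803528  100.27303293 1032.95182288] 383.24029627657376
side [-128.73965242 -692.81995774  730.42927296] 435.69101288081634
```

View pics/top1.png

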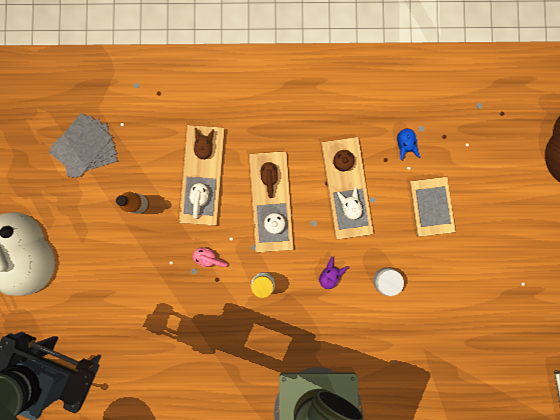

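View pics/side1.png

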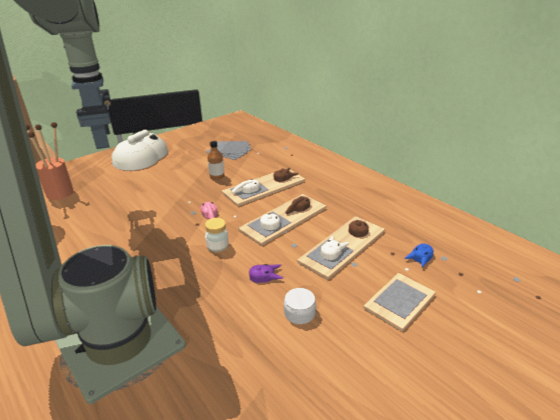

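The top view shows, left to right: the cat-mould board (mould 204,145; pad 199,198) holding the beak mask, the beak-mould board (270,180; pad 273,222) holding the moon, the moon-mould board (344,160; pad 350,208) holding the cat, and the bare board at (433,206). The pink, purple and blue decoys are nearby. The jar is at (262,286), the tin at (390,281) and the bottle at (130,203). I'll measure from here.

```bash
cat > m.py <<'E'
from h import *
def measure(f):
    # boards: points at height 12 in cloud, wood/felt ; use colour + contours
    hsv=cv2.cvtColor(f['color'],cv2.COLOR_RGB2HSV);P=cloud(f)
    H,S,V=hsv[...,0],hsv[...,1],hsv[...,2]
    out={}
    for n,(u0,u1,v0,v1) in {'cat':(176,230,120,230),'beak':(244,298,145,256),'moon':(316,378,132,244),'bare':(405,460,172,242)}.items():
        z=P[v0:v1,u0:u1,2]; h=hsv[v0:v1,u0:u1].astype(int)
        wood=((h[...,2]>150)&(h[...,1]<150)&(h[...,1]>50)); grey=(h[...,1]<50)&(h[...,2]<160)&(h[...,2]>70)
        white=((h[...,1]<50)&(h[...,2]>=165))
        b=(wood|grey|white).astype(np.uint8)
        b=cv2.morphologyEx(b,cv2.MORPH_OPEN,np.ones((3,3)))
        c=max(cv2.findContours(b,0,1)[0],key=cv2.contourArea)[:,0]+[u0,v0]
        w=ray(f,c,12)[:,:2].astype(np.float32)
        r=cv2.minAreaRect(w);print(n,'board rect',np.round(r[0],1),np.round(r[1],1),round(r[2],1),'z med',np.nanmedian(z[b>0]))
        c=np.argwhere(grey)[:,::-1]; gm=cv2.morphologyEx((grey|white).astype(np.uint8),cv2.MORPH_OPEN,np.ones((3,3)))
        cs=cv2.findContours(gm,0,1)[0];c=max(cs,key=cv2.contourArea)[:,0]+[u0,v0]
        r=cv2.minAreaRect(ray(f,c,14)[:,:2].astype(np.float32));print('   pad',np.round(r[0],1),np.round(r[1],1),round(r[2],1))
E
python3 - <<'E'
from m import *
f=dict(np.load('top1.npz'));measure(f)
P=cloud(f)
i=f['color'][115:260,170:470]
cv2.imwrite('pics/crop1.png',cv2.cvtColor(cv2.resize(i,None,fx=2.6,fy=2.6,interpolation=cv2.INTER_CUBIC),cv2.COLOR_RGB2BGR))
for n,(u,v) in dict(catb=(199,198),moon=(273,222),cat=(350,208),bare=(433,206),bench=(400,120)).items(): print(n,P[v,u].round(1))
E
```

```text
cat board rect [629.1 304.3] [ 98.4 263.2] 85.5 z med 13.88020844058644
   pad [571.9 309.7] [77.6 97.8] 85.3
beak board rect [556.2 119. ] [264.9 109.2] 0.5 z med 13.734869980825357
   pad [498.9 115.8] [98.3 76.5] 3.3
moon board rect [591.4 -84.5] [262.9 100.3] 7.8 z med 13.764834566729457
   pad [533.5 -92.8] [96.9 77. ] 7.8
bare board rect [ 539.3 -311.3] [148.4 101.2] 6.6 z med 13.968790818811177
   pad [ 539.2 -312.1] [98.7 78.5] 6.5
catb [563.2 304.3  44.9]
moon [499.6 113.3  47.2]
cat [534.6 -86.8  39.8]
bare [ 539.8 -313.5   12.4]
bench [ 7.767e+02 -2.352e+02  5.000e-01]
```

View pics/crop1.png

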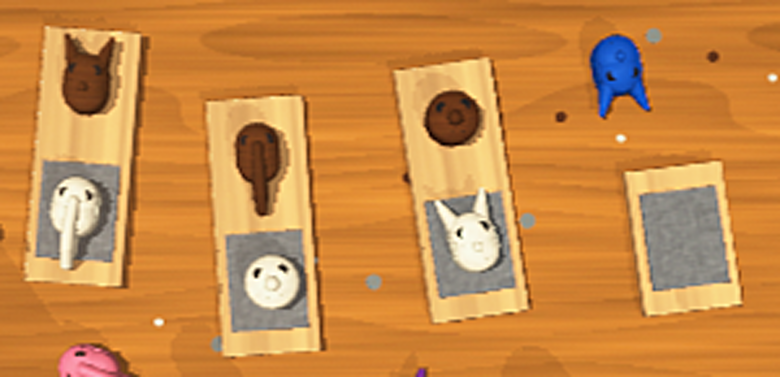

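The crop settles the mask headings: all three have their brow towards the mould (+x of the board), so no half turns are needed. Next I'll get the mask poses from the depth cloud and write a step planner.

```bash
cat >> h.py <<'E'
from scipy.spatial.transform import Rotation as Ro
def plan(x,y,z,yaw,n):
    s=monitor.state();p=np.array(s['ee_pos']);R=Ro.from_euler('xyz',s['ee_rot'],degrees=True)
    T=np.array([x,y,z]);RT=Ro.from_euler('xyz',[180,0,yaw],degrees=True)
    tot=(R.inv()*RT).as_rotvec();st=Ro.from_rotvec(tot/n);d=(T-p)/n
    print('t',round(s['time_s'],2),'at',p.round(1),np.round(s['ee_rot'],1),'w',round(s['gripper_width'],1),'|d|',np.linalg.norm(d).round(1))
    for i in range(n): print(np.r_[R.inv().apply(d)/10,tot/n].round(3).tolist()); R=R*st
def mask_pose(f,cx,cy,yaw,rad=75,zlo=22,zhi=60):
    """outline of raised points in the board frame"""
    P=cloud(f).reshape(-1,3);P=P[~np.isnan(P[:,0])];c,s=np.cos(np.radians(yaw)),np.sin(np.radians(yaw))
    L=(P[:,:2]-[cx,cy])@np.array([[c,-s],[s,c]])
    k=(abs(L[:,0])<rad)&(abs(L[:,1])<42)&(P[:,2]>zlo)&(P[:,2]<zhi)
    L=L[k];
    r=lambda a:np.percentile(a,[0.5,99.5]).round(1)
    print('n',len(L),'x',r(L[:,0]),'y',r(L[:,1]))
    ys=[];
    for a in np.arange(-70,70,5):
        q=L[(L[:,0]>=a)&(L[:,0]<a+5)]
        if len(q)>2: ys.append((int(a)+2,*np.round([q[:,1].min(),q[:,1].max()],0).astype(int).tolist()))
    print(ys)
    return L
E
python3 - <<'E'
from h import *
f=dict(np.load('top1.npz'))
mask_pose(f,571.9,309.7,-4.7);mask_pose(f,498.9,115.8,3.3);mask_pose(f,533.5,-92.8,7.8,60)
print('cat'); plan(525,-95,200,187.8,12)
E
```

```text
n 426 x [-57.9  31.7] y [-25.   20.4]
[(-58, -1, 6), (-53, -3, 7), (-48, -4, 6), (-43, -6, 11), (-38, -5, 6), (-33, -7, 5), (-28, -10, 6), (-23, -16, 14), (-18, -20, 16), (-13, -23, 20), (-8, -24, 20), (-3, -24, 21), (2, -24, 22), (7, -25, 18), (12, -25, 20), (17, -24, 19), (22, -23, 18), (27, -19, 12), (32, -11, 5)]
n 368 x [-28.1  74.7] y [-33.3  19.6]
[(-28, -16, 2), (-23, -24, 12), (-18, -27, 17), (-13, -30, 19), (-8, -33, 19), (-3, -34, 21), (2, -31, 21), (7, -32, 18), (12, -29, 18), (17, -24, 15), (22, -22, 10), (67, -4, 1)]
n 437 x [-26.3  52.9] y [-24.   27.8]
[(-28, -10, 1), (-23, -16, 13), (-18, -22, 16), (-13, -22, 20), (-8, -22, 20), (-3, -27, 21), (2, -25, 22), (7, -23, 22), (12, -24, 22), (17, -22, 22), (22, -20, 24), (27, -21, 26), (32, -19, 26), (37, -21, 27), (42, -22, 29), (47, -20, 28), (52, -21, -15)]
cat
t 0.1 at [223.1 529.5 213.2] [-179.9   -0.   157.1] w 91.1 |d| 57.8
[-4.339, -3.818, 0.116, -0.0, -0.0, -0.045]
[-4.165, -4.008, 0.116, -0.0, -0.0, -0.045]
[-3.982, -4.19, 0.115, -0.0, -0.0, -0.045]
[-3.791, -4.363, 0.115, -0.0, -0.0, -0.045]
[-3.593, -4.527, 0.115, -0.0, -0.0, -0.045]
[-3.388, -4.683, 0.114, -0.0, -0.0, -0.045]
[-3.176, -4.829, 0.114, -0.0, -0.0, -0.045]
[-2.957, -4.966, 0.113, -0.0, -0.0, -0.045]
[-2.733, -5.093, 0.113, -0.0, -0.0, -0.045]
[-2.503, -5.21, 0.112, -0.0, -0.0, -0.045]
[-2.269, -5.316, 0.111, -0.0, -0.0, -0.045]
[-2.03, -5.412, 0.111, -0.0, -0.0, -0.045]
```

Emit:
move_arm:
  increments:
    - [[1, -4.339, -3.818, 0.116, 0, 0, -0.045], [1, -4.165, -4.008, 0.116, 0, 0, -0.045], [1, -3.982, -4.19, 0.115, 0, 0, -0.045], [1, -3.791, -4.363, 0.115, 0, 0, -0.045], [1, -3.593, -4.527, 0.115, 0, 0, -0.045], [1, -3.388, -4.683, 0.114, 0, 0, -0.045], [1, -3.176, -4.829, 0.114, 0, 0, -0.045], [1, -2.957, -4.966, 0.113, 0, 0, -0.045], [1, -2.733, -5.093, 0.113, 0, 0, -0.045], [1, -2.503, -5.21, 0.112, 0, 0, -0.045], [1, -2.269, -5.316, 0.111, 0, 0, -0.045], [1, -2.03, -5.412, 0.111, 0, 0, -0.045]]

```text
time_s: 1.6
ee_pos: [539.6, -107.3, 196.7]
ee_rot: [-179.9, -0.1, -170.4]
force: [0.4, 0.3, -0.2]
gripper_width: 91.3
```

Run:
```python
from h import *
f=grab('wrist','w1.png');np.savez('w1',**f);R,t,K=cam(f);print(-R.T@t,R[2])
P=cloud(f);print(P[210,280])
plan(525,-95,200,187.8,4)
mask_pose(f,533.5,-92.8,7.8,60)
```

```text
[ 469.74859492 -118.75061564  368.26022682] [ 0.25020593  0.04045296 -0.96734717]
[ 563.66816168 -117.4571694    15.21750288]
t 1.65 at [ 543.2 -113.9  196.2] [-179.5    0.  -170.5] w 91.2 |d| 6.6
[0.371, 0.54, -0.099, -0.002, 0.0, 0.007]
[0.375, 0.538, -0.098, -0.002, 0.0, 0.007]
[0.379, 0.535, -0.097, -0.002, 0.0, 0.007]
[0.383, 0.533, -0.096, -0.002, 0.0, 0.007]
n 3072 x [-28.3  51. ] y [-22.8  29.9]
[(-28, -14, 11), (-23, -19, 17), (-18, -21, 20), (-13, -23, 21), (-8, -24, 22), (-3, -24, 23), (2, -23, 23), (7, -23, 24), (12, -21, 24), (17, -20, 25), (22, -19, 27), (27, -19, 28), (32, -19, 29), (37, -19, 30), (42, -19, 32), (47, -19, 32), (52, -18, -12)]
```

View pics/w1.png

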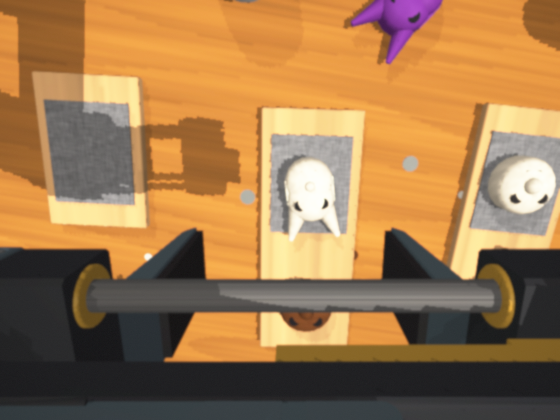

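The wrist view shows the cat mask at (312,190) on the moon board's pad, the bare pad at (90,153) and the moon mask at (522,185). The cat is turned about 6° relative to its board. I'll refine with this view.

```bash
cat >> h.py <<'E'
def pad(f,cx,cy):
    """felt pad rect nearest to (cx,cy), seen at z=14: low saturation blob closed over the mask"""
    h=cv2.cvtColor(f['color'],cv2.COLOR_RGB2HSV);R,t,K=cam(f)
    u,v=cv2.projectPoints(np.array([[cx,cy,14.]]),cv2.Rodrigues(R)[0],t,K,None)[0].ravel()
    P=cloud(f);g=((h[...,1]<70)&(P[...,2]>6)&(P[...,2]<60)).astype(np.uint8)
    g[np.hypot(P[...,0]-cx,P[...,1]-cy)>75]=0
    white=(h[...,1]<60)&(h[...,2]>165)
    g=cv2.morphologyEx(g,cv2.MORPH_OPEN,np.ones((5,5)))
    c=max(cv2.findContours(g,0,1)[0],key=cv2.contourArea)[:,0]
    w=ray(f,c,14)[:,:2]; hull=cv2.convexHull(w.astype(np.float32)); r=cv2.minAreaRect(hull)
    (a,b),(p,q),an=r; yaw=an if p>q else an-90
    print('pad',np.round([a,b],1),'size',np.round(sorted([p,q]),1),'yaw',round(yaw,1));return a,b,yaw
def midline(L,x0=-25,x1=25):
    X,M=[],[]
    for a in np.arange(x0,x1,3):
        q=L[(L[:,0]>=a)&(L[:,0]<a+3)]
        if len(q)>5: X.append(a+1.5);M.append((np.percentile(q[:,1],2)+np.percentile(q[:,1],98))/2)
    k=np.polyfit(X,M,1);print('midline yaw',np.degrees(np.arctan(k[0])).round(1),'y0',k[1].round(1));return k
E
python3 - <<'E'
from h import *
f=dict(np.load('w1.npz'))
pad(f,539,-312);pad(f,499,116)
a,b,y=pad(f,533.5,-92.8)
L=mask_pose(f,533.5,-92.8,7.8,60);midline(L,-25,45);midline(L,-25,15)
E
```

```text
pad [ 538.6 -311.2] size [80.  99.7] yaw 6.7
pad [497.9 116.9] size [80.7 99.5] yaw 3.6
pad [538.1 -91.1] size [ 79.6 108.7] yaw 7.8
n 3072 x [-28.3  51. ] y [-22.8  29.9]
[(-28, -14, 11), (-23, -19, 17), (-18, -21, 20), (-13, -23, 21), (-8, -24, 22), (-3, -24, 23), (2, -23, 23), (7, -23, 24), (12, -21, 24), (17, -20, 25), (22, -19, 27), (27, -19, 28), (32, -19, 29), (37, -19, 30), (42, -19, 32), (47, -19, 32), (52, -18, -12)]
midline yaw 7.2 y0 0.4
midline yaw 4.4 y0 0.1
```

Run:
```python
from h import *
plan(533.5,-92.4,120,194.3,3)
```

```text
t 1.65 at [ 543.2 -113.9  196.2] [-179.5    0.  -170.5] w 91.2 |d| 26.6
[0.203, 0.781, 2.534, -0.003, 0.0, -0.028]
[0.181, 0.78, 2.537, -0.003, 0.0, -0.028]
[0.159, 0.778, 2.539, -0.003, 0.0, -0.028]
```

Emit:
move_arm:
  increments:
    - [[1, 0.203, 0.781, 2.534, -0.003, 0, -0.028], [1, 0.181, 0.78, 2.537, -0.003, 0, -0.028], [1, 0.159, 0.778, 2.539, -0.003, 0, -0.028], [1, 0, 0, 0, 0, 0, 0]]

```text
time_s: 2.15
ee_pos: [533.1, -94.3, 116.3]
ee_rot: [179.9, -0.1, -165.9]
force: [0.1, 0.2, -0.4]
gripper_width: 91.3
```

Run:
```python
from h import *
plan(533.5,-92.4,60,194.3,2)
```

```text
t 2.15 at [533.1 -94.3 116.3] [ 1.799e+02 -1.000e-01 -1.659e+02] w 91.3 |d| 28.2
[-0.049, 0.082, 2.814, 0.001, -0.001, -0.002]
[-0.046, 0.085, 2.814, 0.001, -0.001, -0.002]
```

Emit:
move_arm:
  increments:
    - [[1, -0.05, 0.09, 2.8, 0.001, -0.001, -0.002], [1, -0.05, 0.08, 2.8, 0, 0, -0.002], [1, 0, 0, 1.6, 0, 0, 0], [1, 0, 0, 1.2, 0, 0, 0], [1, 0, 0, 0, 0, 0, 0], [1, 0, 0, 0, 0, 0, 0]]

```text
time_s: 2.9
ee_pos: [539.4, -93.5, 36.0]
ee_rot: [-179.7, 0.6, -165.8]
force: [-0.4, 0.0, 0.0]
gripper_width: 91.2
```

Run:
```python
from h import *
plan(533.5,-92.4,17.5,194.3,1)
```

```text
t 2.9 at [539.4 -93.5  36. ] [-179.7    0.6 -165.8] w 91.2 |d| 19.4
[0.56, 0.262, 1.843, -0.005, 0.01, -0.002]
```

Emit:
move_arm:
  increments:
    - [[1, 0.56, 0.26, 1.2, -0.005, 0.01, -0.002], [1, 0, 0, 0.4, 0, 0, 0], [1, 0, 0, 0, 0, 0, 0]]

```text
time_s: 3.28
ee_pos: [533.6, -92.5, 20.0]
ee_rot: [-180.0, 0.1, -165.7]
force: [0.8, -0.6, -0.2]
gripper_width: 91.5
```

Run:
```python
from h import *
plan(533.5,-92.4,17.5,194.3,1)
```

```text
t 3.27 at [533.6 -92.5  20. ] [-1.800e+02  1.000e-01 -1.657e+02] w 91.5 |d| 2.5
[0.012, 0.013, 0.248, -0.001, 0.001, 0.0]
```

Emit:
move_arm:
  increments:
    - [[1, 0, 0, 0.2, 0, 0, 0], [0.4, 0, 0, 0, 0, 0, 0], [0.4, 0, 0, 0, 0, 0, 0], [0.4, 0, 0, 0, 0, 0, 0], [0.4, 0, 0, 0, 0, 0, 0], [0.4, 0, 0, 0, 0, 0, 0], [0.4, 0, 0, 0, 0, 0, 0]]
  force: 15

```text
time_s: 4.15
ee_pos: [534.1, -92.6, 18.3]
ee_rot: [-179.9, 0.1, -165.7]
force: [0.4, -0.1, -0.4]
gripper_width: 45.9
```

Emit:
move_arm:
  increments:
    - [[0.3, 0, 0, -1, 0, 0, 0], [0.3, 0, 0, -3, 0, 0, 0], [0.3, 0, 0, -3, 0, 0, 0], [0.3, 0, 0, -1, 0, 0, 0], [0.3, 0, 0, 0, 0, 0, 0]]

```text
time_s: 4.78
ee_pos: [533.6, -92.5, 101.6]
ee_rot: [-180.0, 0.1, -165.7]
force: [-0.1, 1.1, -0.4]
gripper_width: 45.7
```

Run:
```python
from h import *
plan(539,-311.6,95,186.6,6)
```

```text
t 4.78 at [533.6 -92.5 101.6] [-1.800e+02  1.000e-01 -1.657e+02] w 45.7 |d| 36.5
[0.816, -3.561, 0.112, -0.0, 0.0, 0.022]
[0.736, -3.578, 0.112, -0.0, 0.0, 0.022]
[0.655, -3.594, 0.112, -0.0, 0.0, 0.022]
[0.574, -3.608, 0.111, -0.0, 0.0, 0.022]
[0.493, -3.62, 0.111, -0.0, 0.0, 0.022]
[0.412, -3.63, 0.111, -0.0, 0.0, 0.022]
```

Emit:
move_arm:
  increments:
    - [[0.3, 0.816, -3.561, 0.11, 0, 0, 0.022], [0.3, 0.736, -3.578, 0.11, 0, 0, 0.022], [0.3, 0.655, -3.594, 0.11, 0, 0, 0.022], [0.3, 0.574, -3.608, 0.11, 0, 0, 0.022], [0.3, 0.493, -3.62, 0.11, 0, 0, 0.022], [0.3, 0.412, -3.63, 0.11, 0, 0, 0.022], [0.3, 0, 0, 0, 0, 0, 0], [0.3, 0, 0, 0, 0, 0, 0]]

```text
time_s: 5.78
ee_pos: [534.0, -314.7, 83.7]
ee_rot: [179.4, -0.8, -173.4]
force: [0.5, 0.1, 0.6]
gripper_width: 46.1
```

Run:
```python
from h import *
plan(539,-311.6,30,186.6,4)
```

```text
t 5.78 at [ 534.  -314.7   83.7] [ 179.4   -0.8 -173.4] w 46.1 |d| 13.5
[-0.151, 0.048, 1.342, 0.003, -0.003, -0.0]
[-0.147, 0.051, 1.342, 0.003, -0.003, -0.0]
[-0.143, 0.055, 1.343, 0.003, -0.003, -0.0]
[-0.138, 0.058, 1.343, 0.003, -0.003, -0.0]
```

Emit:
move_arm:
  increments:
    - [[0.3, -0.15, 0.05, 1.3, 0.004, -0.004, 0], [0.3, -0.15, 0.05, 1.3, 0.004, -0.004, 0], [0.3, -0.14, 0.06, 1.3, 0.003, -0.003, 0], [0.3, -0.1, 0.06, 0.8, 0, 0, 0], [0.3, 0, 0, 0.2, 0, 0, 0], [0.3, 0, 0, 0, 0, 0, 0]]

```text
time_s: 6.52
ee_pos: [538.4, -307.6, 29.8]
ee_rot: [179.9, -0.2, -173.2]
force: [-0.4, -0.5, -0.9]
gripper_width: 46.2
```

Run:
```python
from h import *
plan(539,-311.6,19,186.6,1)
```

```text
t 6.53 at [ 538.4 -307.6   29.8] [ 179.9   -0.2 -173.2] w 46.2 |d| 11.6
[-0.017, -0.41, 1.083, 0.001, -0.004, 0.004]
```

Emit:
move_arm:
  increments:
    - [[0.3, -0.03, -0.4, 0.6, 0.001, -0.004, 0], [0.3, 0, 0, 0.3, 0, 0, 0], [0.3, 0, 0, 0.0, 0, 0, 0]]

```text
time_s: 6.9
ee_pos: [539.6, -312.5, 21.1]
ee_rot: [-179.9, 0.1, -173.2]
force: [-0.5, 0.4, -0.2]
gripper_width: 45.9
```

Run:
```python
from h import *
plan(539,-311.6,18.5,186.6,1)
```

```text
t 6.9 at [ 539.6 -312.5   21.1] [-1.799e+02  1.000e-01 -1.732e+02] w 45.9 |d| 2.8
[0.054, 0.093, 0.256, -0.001, 0.002, 0.003]
```

Lower the last 2 mm, release, then lift.

Emit:
move_arm:
  increments:
    - [[0.3, 0, 0.05, 0.24, 0, 0, 0], [0.3, 0, 0, 0, 0, 0, 0], [0.7, 0, 0, 0, 0, 0, 0], [0.8, 0, 0, 0, 0, 0, 0], [0.9, 0, 0, 0, 0, 0, 0], [1, 0, 0, 0, 0, 0, 0], [1, 0, 0, -2, 0, 0, 0], [1, 0, 0, -4, 0, 0, 0], [1, 0, 0, -4, 0, 0, 0], [1, 0, 0, -3, 0, 0, 0], [1, 0, 0, 0, 0, 0, 0]]

```text
time_s: 8.28
ee_pos: [539.3, -311.7, 152.3]
ee_rot: [-179.9, 0.1, -173.2]
force: [-0.0, -0.1, -0.2]
gripper_width: 91.4
```

Run:
```python
from h import *
plan(490,100,190,183.4,9)
```

```text
t 8.28 at [ 539.3 -311.7  152.3] [-1.799e+02  1.000e-01 -1.732e+02] w 91.4 |d| 46.3
[0.002, 4.607, -0.424, -0.0, 0.0, 0.007]
[0.033, 4.607, -0.423, -0.0, 0.0, 0.007]
[0.063, 4.607, -0.423, -0.0, 0.0, 0.007]
[0.093, 4.606, -0.422, -0.0, 0.0, 0.007]
[0.124, 4.606, -0.422, -0.0, 0.0, 0.007]
[0.154, 4.605, -0.421, -0.0, 0.0, 0.007]
[0.185, 4.604, -0.421, -0.0, 0.0, 0.007]
[0.215, 4.603, -0.42, -0.0, 0.0, 0.007]
[0.246, 4.601, -0.42, -0.0, 0.0, 0.007]
```

Emit:
move_arm:
  increments:
    - [[1, 0, 4.6, -0.42, 0, 0, 0.007], [1, 0.03, 4.6, -0.42, 0, 0, 0.007], [1, 0.06, 4.6, -0.42, 0, 0, 0.007], [1, 0.09, 4.6, -0.42, 0, 0, 0.007], [1, 0.12, 4.6, -0.42, 0, 0, 0.007], [1, 0.15, 4.6, -0.42, 0, 0, 0.007], [1, 0.18, 4.6, -0.42, 0, 0, 0.007], [1, 0.21, 4.6, -0.42, 0, 0, 0.007], [1, 0.25, 4.6, -0.42, 0, 0, 0.007], [1, 0, 0, 0, 0, 0, 0], [1, 0, 0, 0, 0, 0, 0]]

```text
time_s: 9.65
ee_pos: [482.9, 112.0, 176.2]
ee_rot: [179.9, -1.2, -177.0]
force: [-1.3, -0.5, 0.2]
gripper_width: 91.1
```

Run:
```python
from h import *
f=grab('wrist','w2.png');np.savez('w2',**f)
pad(f,533.5,-92.2);pad(f,498.4,116.4);pad(f,571.9,309.7)
L=mask_pose(f,498.4,116.4,3.4,60);print(cv2.minEnclosingCircle(L.astype(np.float32)), cv2.fitEllipse(cv2.convexHull(L.astype(np.float32))))
L=mask_pose(f,571.9,309.7,-4.7,72);midline(L,-25,25)
plan(498.4,116.4,120,183.4,2)
```

```text
pad [532.2 -92.1] size [80.3 96.9] yaw 7.6
pad [497.8 116.7] size [ 79.6 100. ] yaw 3.9
pad [539.1 292.5] size [39.5 39.8] yaw 85.4
n 2810 x [-29.7  23.5] y [-31.1  21.4]
[(-33, -5, -2), (-28, -21, 11), (-23, -25, 16), (-18, -29, 19), (-13, -31, 21), (-8, -32, 22), (-3, -32, 22), (2, -32, 22), (7, -31, 22), (12, -29, 20), (17, -25, 15), (22, -20, 9)]
((-2.4911246299743652, -4.788061141967773), 27.95003318786621) ((-2.5191421508789062, -4.767195224761963), (55.070899963378906, 55.63222122192383), 88.66020965576172)
n 172 x [-62.1 -16.4] y [-19.8  10.2]
[(-63, 1, 9), (-58, -1, 10), (-53, -2, 9), (-18, -20, -17)]
midline yaw 28.2 y0 -9.4
t 9.7 at [482.9 111.8 176.2] [ 179.8   -1.2 -177.1] w 91.2 |d| 29.2
[-0.848, 0.182, 2.792, 0.001, -0.011, -0.004]
[-0.819, 0.182, 2.801, 0.001, -0.011, -0.004]h.py:56: RankWarning: Polyfit may be poorly conditioned
  k=np.polyfit(X,M,1);print('midline yaw',np.degrees(np.arctan(k[0])).round(1),'y0',k[1].round(1));return k
```

View pics/w2.png

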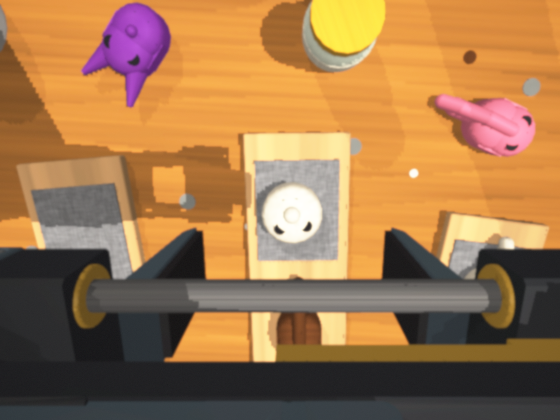

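The wrist view shows the moon mask at (291,213) on the beak board's pad, with its eyes at about (280,229) and (308,227). Its heading comes from the eye line.

```bash
cat >> h.py <<'E'
def eyes_yaw(f,cx,cy,yaw0):
    P=cloud(f);g=cv2.cvtColor(f['color'],cv2.COLOR_RGB2GRAY)
    k=((np.hypot(P[...,0]-cx,P[...,1]-cy)<24)&(g<75)&(P[...,2]>25)).astype(np.uint8)
    n,l,s,c=cv2.connectedComponentsWithStats(k)
    i=[j for j in range(1,n) if s[j,4]>8]; i=sorted(i,key=lambda j:-s[j,4])[:2]
    w=np.array([np.median(P[l==j],0) for j in i]);w=w[np.argsort(w[:,1])]
    d=w[1]-w[0];m=w.mean(0)
    print('eyes px',c[i].round(1).tolist(),'areas',s[i,4],'w',w.round(1).tolist(),'yaw by eyes',np.degrees(np.arctan2(-d[0],d[1])).round(1),'yaw centre-to-eyes',np.degrees(np.arctan2(m[1]-cy,m[0]-cx)).round(1))
E
python3 - <<'E'
from h import *
f=dict(np.load('w2.npz'));eyes_yaw(f,496.2,111.5,3)
E
```

```text
eyes px [[278.0, 230.2], [307.7, 226.9]] areas [19 18] w [[509.7, 99.8, 39.6], [505.5, 126.7, 39.5]] yaw by eyes 8.8 yaw centre-to-eyes 8.7
```

Run:
```python
from h import *
plan(496.2,111.5,60,188.75,4)
```

```text
t 9.7 at [482.9 111.8 176.2] [ 179.8   -1.2 -177.1] w 91.2 |d| 29.2
[-0.396, -0.033, 2.897, 0.001, -0.005, -0.025]
[-0.379, -0.04, 2.899, 0.001, -0.005, -0.025]
[-0.362, -0.047, 2.901, 0.001, -0.005, -0.025]
[-0.345, -0.053, 2.903, 0.001, -0.005, -0.025]
```

Emit:
move_arm:
  increments:
    - [[1, -0.39, -0.03, 2.9, 0.001, -0.005, -0.025], [1, -0.38, -0.04, 2.9, 0.001, -0.005, -0.025], [1, -0.36, -0.05, 2.9, 0.001, -0.005, -0.025], [1, -0.34, -0.05, 2.0, 0.001, -0.005, -0.025], [1, 0, 0, 0.5, 0, 0, 0], [1, 0, 0, 0, 0, 0, 0]]

```text
time_s: 10.45
ee_pos: [497.3, 104.1, 59.7]
ee_rot: [-179.9, -0.1, -171.8]
force: [-0.4, -0.8, 1.0]
gripper_width: 90.8
```

Run:
```python
from h import *
plan(496.2,111.5,18.3,188.75,2)
```

```text
t 10.45 at [497.3 104.1  59.7] [-1.799e+02 -1.000e-01 -1.718e+02] w 90.8 |d| 21.0
[0.0, 0.376, 2.069, -0.001, -0.001, -0.005]
[0.0, 0.374, 2.069, -0.001, -0.001, -0.005]
```

Emit:
move_arm:
  increments:
    - [[1, 0, 0.4, 1.5, -0.001, -0.001, -0.005], [1, 0, 0.35, 1.5, 0, 0, -0.005], [1, 0, 0, 0.5, 0, 0, 0], [1, 0, 0, 0, 0, 0, 0]]

```text
time_s: 10.95
ee_pos: [497.5, 111.9, 24.5]
ee_rot: [-180.0, 0.2, -171.3]
force: [-0.7, 0.3, 0.3]
gripper_width: 91.0
```

Run:
```python
from h import *
plan(496.2,111.5,18.3,188.75,1)
```

```text
t 10.95 at [497.5 111.9  24.5] [-180.     0.2 -171.3] w 91.0 |d| 6.4
[0.137, -0.016, 0.621, -0.0, 0.003, -0.0]
```

Emit:
move_arm:
  increments:
    - [[1, 0.13, -0.02, 0.55, 0, 0.003, 0], [1, 0, 0, 0, 0, 0, 0], [0.8, 0, 0, 0, 0, 0, 0], [0.5, 0, 0, 0, 0, 0, 0], [0.4, 0, 0, 0, 0, 0, 0], [0.4, 0, 0, 0, 0, 0, 0], [0.4, 0, 0, 0, 0, 0, 0], [0.4, 0, 0, 0, 0, 0, 0]]
  force: 15

```text
time_s: 11.95
ee_pos: [497.2, 111.5, 19.9]
ee_rot: [180.0, 0.2, -171.3]
force: [0.1, -0.3, -0.0]
gripper_width: 55.4
```

Run:
```python
from h import *
plan(496.2,111.5,18.3,188.75,1)
```

```text
t 11.95 at [497.2 111.5  19.9] [ 180.     0.2 -171.3] w 55.4 |d| 1.9
[0.096, 0.01, 0.16, 0.0, 0.003, -0.001]
```

Emit:
move_arm:
  increments:
    - [[0.3, 0, 0, -1, 0, 0, 0], [0.3, 0, 0, -3, 0, 0, 0], [0.3, 0, 0, -3, 0, 0, 0], [0.3, 0, 0, -1, 0, 0, 0], [0.3, 0, 0, 0, 0, 0, 0]]

```text
time_s: 12.58
ee_pos: [496.6, 111.4, 103.2]
ee_rot: [180.0, 0.1, -171.3]
force: [-0.8, -0.5, -1.2]
gripper_width: 55.5
```

Run:
```python
from h import *
plan(534.4,-92,100,187.7,6)
```

```text
t 12.57 at [496.6 111.4 103.2] [ 1.800e+02  1.000e-01 -1.713e+02] w 55.5 |d| 34.5
[-0.11, -3.447, 0.054, 0.0, 0.0, 0.003]
[-0.12, -3.446, 0.054, 0.0, 0.0, 0.003]
[-0.13, -3.446, 0.054, 0.0, 0.0, 0.003]
[-0.14, -3.446, 0.054, 0.0, 0.0, 0.003]
[-0.15, -3.445, 0.054, 0.0, 0.0, 0.003]
[-0.161, -3.445, 0.054, 0.0, 0.0, 0.003]
```

Emit:
move_arm:
  increments:
    - [[0.3, -0.11, -3.45, 0.05, 0, 0, 0.003], [0.3, -0.12, -3.45, 0.05, 0, 0, 0.003], [0.3, -0.13, -3.45, 0.05, 0, 0, 0.003], [0.3, -0.14, -3.45, 0.05, 0, 0, 0.003], [0.3, -0.15, -3.45, 0.05, 0, 0, 0.003], [0.3, -0.16, -3.45, 0.05, 0, 0, 0.003], [0.3, 0, 0, 0, 0, 0, 0], [0.3, 0, 0, 0, 0, 0, 0]]

```text
time_s: 13.58
ee_pos: [529.9, -97.0, 90.3]
ee_rot: [179.7, -0.8, -172.3]
force: [0.4, -0.6, -0.3]
gripper_width: 55.2
```

Run:
```python
from h import *
plan(534.4,-92,32,187.7,3)
```

```text
t 13.57 at [529.9 -97.   90.3] [ 179.7   -0.8 -172.3] w 55.2 |d| 19.6
[-0.199, 0.137, 1.943, 0.002, -0.005, 0.0]
[-0.189, 0.14, 1.944, 0.002, -0.005, 0.0]
[-0.18, 0.143, 1.944, 0.002, -0.005, 0.0]
```

Emit:
move_arm:
  increments:
    - [[0.3, -0.2, 0.14, 1.9, 0.002, -0.005, 0], [0.3, -0.19, 0.14, 1.9, 0.002, -0.005, 0], [0.3, -0.15, 0.14, 1.3, 0.002, -0.005, 0], [0.3, 0, 0, 0.3, 0, 0, 0], [0.3, 0, 0, 0, 0, 0, 0]]

```text
time_s: 14.2
ee_pos: [532.5, -87.0, 33.7]
ee_rot: [180.0, -0.1, -172.0]
force: [0.1, 0.6, 0.6]
gripper_width: 55.4
```

Run:
```python
from h import *
plan(534.4,-92,22,187.7,2)
```

```text
t 14.2 at [532.5 -87.   33.7] [ 1.80e+02 -1.00e-01 -1.72e+02] w 55.4 |d| 6.4
[-0.06, -0.262, 0.585, 0.0, -0.001, 0.003]
[-0.06, -0.262, 0.586, 0.0, -0.001, 0.003]
```

Emit:
move_arm:
  increments:
    - [[0.3, -0.06, -0.27, 0.5, 0, -0.001, 0.003], [0.3, -0.06, -0.25, 0.4, 0, -0.001, 0.003], [0.3, 0, 0, 0, 0, 0, 0], [0.3, 0, 0, 0, 0, 0, 0]]

```text
time_s: 14.7
ee_pos: [535.4, -92.4, 25.3]
ee_rot: [-180.0, 0.1, -172.3]
force: [-1.0, 0.8, -0.7]
gripper_width: 55.6
```

Run:
```python
from h import *
plan(534.4,-92,20,187.7,1)
```

```text
t 14.7 at [535.4 -92.4  25.3] [-1.800e+02  1.000e-01 -1.723e+02] w 55.6 |d| 5.4
[0.095, 0.053, 0.533, -0.0, 0.003, -0.0]
```

Emit:
move_arm:
  increments:
    - [[0.3, 0.09, 0.05, 0.4, 0, 0.003, 0], [0.3, 0, 0, 0.12, 0, 0, 0], [0.3, 0, 0, 0, 0, 0, 0], [0.3, 0, 0, 0, 0, 0, 0]]

```text
time_s: 15.2
ee_pos: [534.5, -92.0, 19.9]
ee_rot: [-180.0, -0.0, -172.3]
force: [0.0, -0.7, 0.1]
gripper_width: 55.2
```

Run:
```python
from h import *
plan(534.4,-92,20,187.7,1)
```

```text
t 15.2 at [534.5 -92.   19.9] [-180.    -0.  -172.3] w 55.2 |d| 0.1
[0.005, 0.006, -0.006, -0.0, -0.0, -0.0]
```

Exactly on target. Release and lift, then on to the beak mask.

Emit:
move_arm:
  increments:
    - [[0.7, 0, 0, 0, 0, 0, 0], [0.8, 0, 0, 0, 0, 0, 0], [0.9, 0, 0, 0, 0, 0, 0], [1, 0, 0, 0, 0, 0, 0], [1, 0, 0, -2, 0, 0, 0], [1, 0, 0, -4, 0, 0, 0], [1, 0, 0, -4, 0, 0, 0], [1, 0, 0, -4, 0, 0, 0], [1, 0, 0, 0, 0, 0, 0]]

```text
time_s: 16.32
ee_pos: [534.4, -92.0, 163.9]
ee_rot: [180.0, -0.1, -172.3]
force: [-0.5, 0.8, -0.3]
gripper_width: 91.5
```

Run:
```python
from h import *
f=grab('wrist');np.savez('w3',**f)
L=mask_pose(f,533.5,-92.2,7.7,60);print(cv2.minEnclosingCircle(L.astype(np.float32)));eyes_yaw(f,533.5,-92.2,0)
plan(560,290,200,175.3,9)
```

```text
n 3104 x [-27.2  26.2] y [-26.4  26.8]
[(-28, -11, 11), (-23, -19, 19), (-18, -22, 23), (-13, -25, 25), (-8, -26, 27), (-3, -27, 28), (2, -27, 27), (7, -27, 27), (12, -25, 25), (17, -22, 24), (22, -18, 18), (27, -9, 11)]
((-0.062033943831920624, 0.44185003638267517), 28.085405349731445)
eyes px [[291.7, 390.5], [277.3, 213.6]] areas [1005   25] w [[546.8, -104.5, 39.3], [510.2, -95.4, 283.7]] yaw by eyes 76.0 yaw centre-to-eyes -123.0
t 16.38 at [533.  -91.7 162. ] [ 179.9   -0.3 -172.3] w 91.6 |d| 42.7
[-0.862, 4.164, -0.421, 0.0, -0.001, 0.024]
[-0.762, 4.183, -0.421, 0.0, -0.001, 0.024]
[-0.661, 4.2, -0.421, 0.0, -0.001, 0.024]
[-0.56, 4.215, -0.421, 0.0, -0.001, 0.024]
[-0.459, 4.227, -0.421, 0.0, -0.001, 0.024]
[-0.358, 4.237, -0.421, 0.0, -0.001, 0.024]
[-0.256, 4.244, -0.421, 0.0, -0.001, 0.024]
[-0.155, 4.249, -0.421, 0.0, -0.001, 0.024]
[-0.053, 4.251, -0.422, 0.0, -0.001, 0.024]
```

Emit:
move_arm:
  increments:
    - [[1, -0.86, 4.16, -0.42, 0, 0, 0.024], [1, -0.76, 4.18, -0.42, 0, 0, 0.024], [1, -0.66, 4.2, -0.42, 0, 0, 0.024], [1, -0.56, 4.21, -0.42, 0, 0, 0.024], [1, -0.46, 4.22, -0.42, 0, 0, 0.024], [1, -0.36, 4.23, -0.42, 0, 0, 0.024], [1, -0.26, 4.24, -0.42, 0, 0, 0.024], [1, -0.15, 4.25, -0.42, 0, 0, 0.024], [1, -0.05, 4.25, -0.42, 0, 0, 0.024], [1, 0, 0, 0, 0, 0, 0], [1, 0, 0, 0, 0, 0, 0]]

```text
time_s: 17.75
ee_pos: [553.5, 298.4, 179.6]
ee_rot: [-179.3, -2.2, 174.7]
force: [-0.4, 0.5, -0.4]
gripper_width: 91.4
```

```bash
sed -i "s/&(P\[...,2\]>25))/\&(P[...,2]>25)\&(P[...,2]<60))/" h.py
python3 - <<'E'
from h import *
eyes_yaw(dict(np.load('w3.npz')),533.5,-92.2,0)
f=grab('wrist','w4.png');np.savez('w4',**f)
a,b,y=pad(f,571.9,309.7)
L=mask_pose(f,571.9,309.7,-4.7,72);midline(L,-20,25);midline(L,-60,25)
eyes_yaw(f,571.9,309.7,0)
plan(571.9,309.7,120,175.3,2)
E
```

```text
eyes px [[277.3, 213.6], [309.0, 213.6]] areas [25 25] w [[546.8, -104.5, 39.3], [543.1, -77.0, 39.2]] yaw by eyes 7.8 yaw centre-to-eyes 7.3
pad [565.9 310.8] size [ 79.6 109.1] yaw -4.6
n 3262 x [-60.5  29.6] y [-21.7  23.1]
[(-63, 2, 10), (-58, 0, 12), (-53, -1, 12), (-48, -3, 13), (-43, -4, 13), (-38, -5, 12), (-33, -5, 12), (-28, -11, 14), (-23, -17, 19), (-18, -20, 21), (-13, -21, 23), (-8, -21, 24), (-3, -22, 24), (2, -23, 23), (7, -23, 23), (12, -23, 23), (17, -22, 22), (22, -20, 19), (27, -16, 15), (32, -8, 8)]
midline yaw -2.5 y0 0.6
midline yaw -4.4 y0 0.7Traceback (most recent call last):
  File "<stdin>", line 6, in <module>
  File "h.py", line 63, in eyes_yaw
    d=w[1]-w[0];m=w.mean(0)
      ~^^^
IndexError: index 1 is out of bounds for axis 0 with size 1
```

View pics/w4.png

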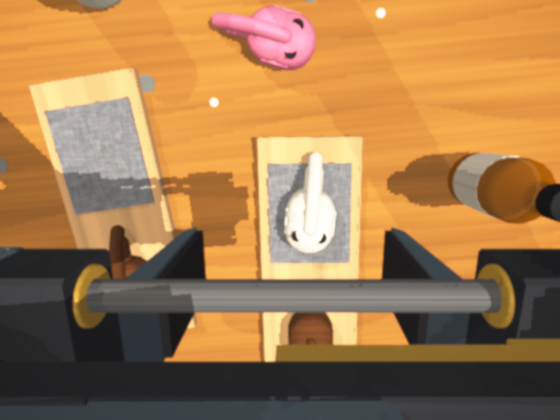

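The wrist view shows the beak mask on the cat pad, with its face at (310,220) and its beak tip at (316,157), so its yaw is about 5° off the board. The bottle at about (500,188) is well clear of the gripper. The check on the moon mask gives a centre within 0.5 mm and a heading within 0.4°.

Run:
```python
from h import *
plan(572.1,310.1,60,170.3,4)
```

```text
t 17.8 at [553.5 298.4 179.7] [-179.3   -2.2  174.7] w 91.3 |d| 30.4
[-0.548, 0.372, 2.969, -0.003, -0.009, 0.019]
[-0.513, 0.372, 2.975, -0.003, -0.009, 0.019]
[-0.478, 0.371, 2.981, -0.003, -0.009, 0.019]
[-0.443, 0.37, 2.987, -0.003, -0.009, 0.019]
```

Emit:
move_arm:
  increments:
    - [[1, -0.55, 0.37, 2.97, -0.003, -0.009, 0.019], [1, -0.51, 0.37, 2.97, -0.003, -0.009, 0.019], [1, -0.48, 0.37, 2.98, -0.003, -0.009, 0.019], [1, -0.44, 0.37, 2, -0.003, -0.009, 0.019], [1, 0, 0, 0.3, 0, 0, 0], [1, 0, 0, 0, 0, 0, 0]]

```text
time_s: 18.55
ee_pos: [572.7, 302.1, 63.6]
ee_rot: [-179.8, -0.1, 169.8]
force: [0.2, 0.9, 0.7]
gripper_width: 91.1
```

Run:
```python
from h import *
plan(572.1,310.1,18.3,170.3,2)
```

```text
t 18.55 at [572.7 302.1  63.6] [-1.798e+02 -1.000e-01  1.698e+02] w 91.1 |d| 23.0
[0.094, 0.399, 2.262, -0.002, -0.001, -0.004]
[0.095, 0.395, 2.263, -0.002, -0.001, -0.004]
```

Emit:
move_arm:
  increments:
    - [[1, 0.09, 0.4, 1.7, -0.002, -0.001, -0.004], [1, 0.09, 0.39, 1.6, -0.002, -0.001, -0.004], [1, 0, 0, 0.4, 0, 0, 0], [1, 0, 0, 0, 0, 0, 0]]

```text
time_s: 19.05
ee_pos: [572.7, 310.6, 25.6]
ee_rot: [179.9, 0.1, 170.3]
force: [0.2, -0.3, 0.3]
gripper_width: 91.3
```

Run:
```python
from h import *
plan(572.1,310.1,18.3,170.3,1)
```

```text
t 19.05 at [572.7 310.6  25.6] [1.799e+02 1.000e-01 1.703e+02] w 91.3 |d| 7.3
[0.055, -0.06, 0.727, 0.001, 0.002, -0.0]
```

Emit:
move_arm:
  increments:
    - [[1, 0.05, -0.06, 0.65, 0.001, 0.002, 0], [1, 0, 0, 0, 0, 0, 0], [0.8, 0, 0, 0, 0, 0, 0], [0.5, 0, 0, 0, 0, 0, 0], [0.4, 0, 0, 0, 0, 0, 0], [0.4, 0, 0, 0, 0, 0, 0], [0.4, 0, 0, 0, 0, 0, 0], [0.3, 0, 0, 0, 0, 0, 0]]
  force: 15

```text
time_s: 20.05
ee_pos: [572.9, 310.4, 19.9]
ee_rot: [179.9, 0.1, 170.3]
force: [0.0, 0.3, -0.2]
gripper_width: 46.0
```

Run:
```python
from h import *
plan(572.1,310.1,18.3,170.3,1)
```

```text
t 20.05 at [572.9 310.4  19.9] [1.799e+02 1.000e-01 1.703e+02] w 46.0 |d| 1.8
[0.073, -0.045, 0.16, 0.002, 0.002, 0.0]
```

Emit:
move_arm:
  increments:
    - [[0.3, 0, 0, -1, 0, 0, 0], [0.3, 0, 0, -3, 0, 0, 0], [0.3, 0, 0, -3, 0, 0, 0], [0.3, 0, 0, -1, 0, 0, 0], [0.3, 0, 0, 0, 0, 0, 0]]

```text
time_s: 20.68
ee_pos: [572.4, 310.1, 103.0]
ee_rot: [179.9, 0.1, 170.3]
force: [0.1, -0.3, -0.8]
gripper_width: 45.9
```

Run:
```python
from h import *
plan(498.9,116.5,105,183.6,6)
```

```text
t 20.68 at [572.4 310.1 103. ] [1.799e+02 1.000e-01 1.703e+02] w 45.9 |d| 34.5
[0.664, -3.388, -0.039, 0.0, 0.0, -0.039]
[0.794, -3.359, -0.038, 0.0, 0.0, -0.039]
[0.924, -3.326, -0.037, 0.0, 0.0, -0.039]
[1.052, -3.288, -0.036, 0.0, 0.0, -0.039]
[1.178, -3.245, -0.036, 0.0, 0.0, -0.039]
[1.303, -3.197, -0.035, 0.0, 0.0, -0.039]
```

Emit:
move_arm:
  increments:
    - [[0.3, 0.66, -3.39, -0.04, 0, 0, -0.039], [0.3, 0.79, -3.36, -0.04, 0, 0, -0.039], [0.3, 0.92, -3.33, -0.04, 0, 0, -0.039], [0.3, 1.05, -3.29, -0.04, 0, 0, -0.039], [0.3, 1.18, -3.25, -0.04, 0, 0, -0.039], [0.3, 1.3, -3.2, -0.04, 0, 0, -0.039], [0.3, 0, 0, 0, 0, 0, 0], [0.3, 0, 0, 0, 0, 0, 0]]

```text
time_s: 21.68
ee_pos: [492.4, 109.6, 96.4]
ee_rot: [-179.9, -0.8, -175.8]
force: [-0.4, 0.3, -1.8]
gripper_width: 46.3
```

Run:
```python
from h import *
plan(498.9,116.5,32,183.6,3)
```

```text
t 21.68 at [492.4 109.6  96.4] [-179.9   -0.8 -175.8] w 46.3 |d| 21.7
[-0.264, 0.22, 2.142, -0.001, -0.004, 0.004]
[-0.253, 0.219, 2.143, -0.001, -0.004, 0.004]
[-0.243, 0.218, 2.145, -0.001, -0.004, 0.004]
```

Emit:
move_arm:
  increments:
    - [[0.3, -0.26, 0.22, 2.1, -0.001, -0.004, 0.004], [0.3, -0.25, 0.2, 2.1, -0.001, -0.004, 0.004], [0.3, -0.2, 0.1, 1.3, -0.001, -0.004, 0.004], [0.3, 0, 0, 0.3, 0, 0, 0], [0.3, 0, 0, 0, 0, 0, 0]]

```text
time_s: 22.3
ee_pos: [500.7, 118.8, 35.9]
ee_rot: [179.9, 0.0, -176.3]
force: [0.5, -0.6, -1.0]
gripper_width: 45.8
```

Run:
```python
from h import *
plan(498.9,116.5,24,183.6,2)
```

```text
t 22.3 at [500.7 118.8  35.9] [ 179.9    0.  -176.3] w 45.8 |d| 6.1
[0.1, -0.11, 0.595, 0.001, 0.0, 0.001]
[0.1, -0.11, 0.596, 0.001, 0.0, 0.001]
```

Emit:
move_arm:
  increments:
    - [[0.3, 0.1, -0.11, 0.5, 0.001, 0, 0.001], [0.3, 0.08, -0.1, 0.4, 0.001, 0, 0], [0.3, 0, 0, 0.1, 0, 0, 0], [0.3, 0, 0, 0, 0, 0, 0]]

```text
time_s: 22.8
ee_pos: [499.9, 116.5, 26.6]
ee_rot: [-180.0, 0.2, -176.4]
force: [0.0, -0.2, -0.2]
gripper_width: 45.9
```

Run:
```python
from h import *
plan(498.9,116.5,20,183.6,1)
```

```text
t 22.8 at [499.9 116.5  26.6] [-180.     0.2 -176.4] w 45.9 |d| 6.7
[0.099, 0.002, 0.658, -0.0, 0.003, -0.0]
```

Emit:
move_arm:
  increments:
    - [[0.3, 0.1, 0, 0.5, 0, 0.003, 0], [0.3, 0.02, 0, 0.14, 0, 0, 0], [0.3, 0, 0, 0, 0, 0, 0], [0.3, 0, 0, 0, 0, 0, 0]]

```text
time_s: 23.3
ee_pos: [498.8, 116.5, 20.0]
ee_rot: [-180.0, 0.0, -176.4]
force: [-0.0, 0.1, -0.3]
gripper_width: 45.9
```

Run:
```python
from h import *
plan(498.9,116.5,20,183.6,1)
```

```text
t 23.3 at [498.8 116.5  20. ] [-180.     0.  -176.4] w 45.9 |d| 0.1
[-0.006, 0.003, -0.004, -0.0, 0.0, -0.0]
```

Emit:
move_arm:
  increments:
    - [[0.7, 0, 0, 0, 0, 0, 0], [0.8, 0, 0, 0, 0, 0, 0], [0.9, 0, 0, 0, 0, 0, 0], [1, 0, 0, 0, 0, 0, 0], [1, 0, 0, -2, 0, 0, 0], [1, 0, 0, -4, 0, 0, 0], [1, 0, 0, -4, 0, 0, 0], [1, 0, 0, -4, 0, 0, 0], [1, 0, 0, 0, 0, 0, 0], [1, 0, 0, 0, 0, 0, 0]]

```text
time_s: 24.55
ee_pos: [498.0, 116.3, 163.4]
ee_rot: [-180.0, -0.1, -176.4]
force: [-0.2, -0.3, 0.4]
gripper_width: 91.0
```

Run:
```python
from h import *
f=grab('wrist');np.savez('w5',**f)
L=mask_pose(f,498.1,116.5,3.6,72);midline(L,-60,25);pad(f,571.3,310)
f=grab('top');np.savez('top2',**f);pad(f,571.3,310)
plan(530,-308,190,186.6,10)
```

```text
n 3798 x [-60.6  70.8] y [-22.3  22.4]
[(-63, -5, 5), (-58, -6, 6), (-53, -6, 6), (-48, -8, 8), (-43, -8, 8), (-38, -8, 8), (-33, -8, 8), (-28, -13, 13), (-23, -18, 19), (-18, -20, 21), (-13, -23, 23), (-8, -22, 23), (-3, -22, 23), (2, -22, 22), (7, -23, 22), (12, -23, 23), (17, -21, 22), (22, -20, 19), (27, -17, 16), (32, -5, 8), (67, -4, 6)]
midline yaw -0.1 y0 0.1
pad [546.2 312.5] size [50.9 80.5] yaw 86.2
pad [572.1 309.3] size [78.5 98.4] yaw -4.7
t 24.65 at [498.1 116.3 163.1] [-1.800e+02 -1.000e-01 -1.764e+02] w 91.0 |d| 42.6
[-0.052, -4.255, -0.268, -0.0, -0.0, -0.005]
[-0.03, -4.255, -0.268, -0.0, -0.0, -0.005]
[-0.008, -4.255, -0.268, -0.0, -0.0, -0.005]
[0.015, -4.255, -0.268, -0.0, -0.0, -0.005]
[0.037, -4.255, -0.268, -0.0, -0.0, -0.005]
[0.059, -4.255, -0.269, -0.0, -0.0, -0.005]
[0.082, -4.255, -0.269, -0.0, -0.0, -0.005]
[0.104, -4.254, -0.269, -0.0, -0.0, -0.005]
[0.126, -4.253, -0.269, -0.0, -0.0, -0.005]
[0.149, -4.253, -0.269, -0.0, -0.0, -0.005]
```

The beak mask is placed within 0.5 mm and 0.1°. Now back for the cat.

Emit:
move_arm:
  increments:
    - [[1, -0.05, -4.25, -0.27, 0, 0, -0.005], [1, -0.03, -4.25, -0.27, 0, 0, -0.005], [1, -0.01, -4.25, -0.27, 0, 0, -0.005], [1, 0.01, -4.25, -0.27, 0, 0, -0.005], [1, 0.04, -4.25, -0.27, 0, 0, -0.005], [1, 0.06, -4.25, -0.27, 0, 0, -0.005], [1, 0.08, -4.25, -0.27, 0, 0, -0.005], [1, 0.1, -4.25, -0.27, 0, 0, -0.005], [1, 0.13, -4.25, -0.27, 0, 0, -0.005], [1, 0.15, -4.25, -0.27, 0, 0, -0.005], [1, 0, 0, 0, 0, 0, 0], [1, 0, 0, 0, 0, 0, 0]]

```text
time_s: 26.15
ee_pos: [524.9, -318.3, 171.8]
ee_rot: [179.2, -1.7, -173.3]
force: [0.1, 0.9, -0.7]
gripper_width: 91.0
```

Run:
```python
from h import *
f=grab('wrist');np.savez('w6',**f)
L=mask_pose(f,539,-311.6,6.6,72);midline(L,-25,45);
eyes_yaw(f,539,-311.6,0)
plan(539.2,-311.6,60,186.6,4)
```

```text
n 3417 x [-28.6  50.1] y [-24.1  25.1]
[(-28, -13, 12), (-23, -19, 17), (-18, -21, 20), (-13, -23, 22), (-8, -24, 22), (-3, -23, 22), (2, -23, 22), (7, -23, 22), (12, -23, 22), (17, -22, 22), (22, -22, 23), (27, -23, 23), (32, -23, 24), (37, -24, 25), (42, -24, 25), (47, -25, 26), (52, -25, 26)]
midline yaw 1.3 y0 -0.4
eyes px [[281.4, 236.8], [311.7, 235.7]] areas [14 11] w [[555.9, -323.9, 39.7], [551.8, -296.7, 39.7]] yaw by eyes 8.5 yaw centre-to-eyes 4.9
t 26.2 at [ 524.9 -318.2  171.9] [ 179.2   -1.7 -173.3] w 91.2 |d| 28.2
[-0.457, 0.085, 2.785, 0.003, -0.008, 0.0]
[-0.436, 0.094, 2.789, 0.003, -0.008, 0.0]
[-0.415, 0.104, 2.791, 0.003, -0.008, 0.0]
[-0.394, 0.113, 2.794, 0.003, -0.008, 0.0]
```

Run:
```python
from h import *
for n,c,r in (('w6',(539,-311.6,6.6),72),('w5',(498.1,116.5,3.6),66),('w3',(533.5,-92.2,7.7),60)):
    L=mask_pose(dict(np.load(n+'.npz')),*c,r,19);print(n,np.sort(L[:,0])[[0,5,-6,-1]].round(1))
plan(539,-312,60,187.6,4)
```

```text
n 3436 x [-28.7  50.1] y [-24.1  25.1]
[(-28, -13, 12), (-23, -19, 17), (-18, -21, 20), (-13, -23, 22), (-8, -24, 22), (-3, -23, 22), (2, -23, 22), (7, -23, 22), (12, -23, 22), (17, -22, 22), (22, -22, 23), (27, -23, 23), (32, -23, 24), (37, -24, 25), (42, -24, 25), (47, -25, 26), (52, -25, 26)]
w6 [-29.1 -28.9  51.3  52.5]
n 3733 x [-61.3  30.4] y [-22.3  22.4]
[(-63, -5, 5), (-58, -6, 6), (-53, -6, 6), (-48, -8, 8), (-43, -8, 8), (-38, -8, 8), (-33, -8, 8), (-28, -13, 13), (-23, -18, 19), (-18, -20, 21), (-13, -23, 23), (-8, -22, 23), (-3, -22, 23), (2, -22, 22), (7, -23, 22), (12, -23, 23), (17, -21, 22), (22, -20, 19), (27, -17, 16), (32, -5, 8), (67, -1, 2)]
w5 [-62.9 -62.1  65.3  65.7]
n 3129 x [-27.3  26.1] y [-26.4  26.8]
[(-28, -11, 11), (-23, -19, 19), (-18, -23, 23), (-13, -25, 25), (-8, -26, 27), (-3, -27, 28), (2, -27, 27), (7, -27, 27), (12, -25, 25), (17, -22, 24), (22, -18, 18), (27, -9, 11)]
w3 [-27.7 -27.5  26.8  27.8]
t 26.2 at [ 524.9 -318.2  171.9] [ 179.2   -1.7 -173.3] w 91.2 |d| 28.2
[-0.451, 0.076, 2.786, 0.003, -0.007, -0.004]
[-0.43, 0.083, 2.789, 0.003, -0.007, -0.004]
[-0.41, 0.091, 2.791, 0.003, -0.007, -0.004]
[-0.389, 0.099, 2.794, 0.003, -0.007, -0.004]
```

Emit:
move_arm:
  increments:
    - [[1, -0.45, 0.08, 2.78, 0.003, -0.008, -0.004], [1, -0.43, 0.08, 2.79, 0.003, -0.008, -0.004], [1, -0.41, 0.09, 2.79, 0.003, -0.008, -0.004], [1, -0.39, 0.1, 2, 0.003, -0.008, -0.004], [1, 0, 0, 0.3, 0, 0, 0], [1, 0, 0, 0, 0, 0, 0]]

```text
time_s: 26.95
ee_pos: [539.8, -304.3, 62.7]
ee_rot: [179.8, 0.1, -171.9]
force: [0.7, 0.5, 0.6]
gripper_width: 91.2
```

Run:
```python
from h import *
plan(539,-312,18.3,187.6,2)
```

```text
t 26.95 at [ 539.8 -304.3   62.7] [ 1.798e+02  1.000e-01 -1.719e+02] w 91.2 |d| 22.5
[0.1, -0.38, 2.217, 0.001, 0.001, 0.004]
[0.096, -0.377, 2.218, 0.001, 0.001, 0.004]
```

Emit:
move_arm:
  increments:
    - [[1, 0.06, -0.38, 1.7, 0.001, 0.001, 0.004], [1, 0.05, -0.38, 1.6, 0.001, 0.001, 0.004], [1, 0, 0, 0.35, 0, 0, 0], [1, 0, 0, 0, 0, 0, 0]]

```text
time_s: 27.45
ee_pos: [540.5, -313.0, 25.1]
ee_rot: [-179.9, 0.1, -172.4]
force: [0.1, 0.0, -0.9]
gripper_width: 91.2
```

Run:
```python
from h import *
plan(539.5,-312,18.5,187.6,1)
```

```text
t 27.45 at [ 540.5 -313.    25.1] [-1.799e+02  1.000e-01 -1.724e+02] w 91.2 |d| 6.7
[0.089, 0.109, 0.656, -0.001, 0.002, -0.0]
```

Emit:
move_arm:
  increments:
    - [[1, 0.09, 0.11, 0.6, -0.001, 0.002, 0], [1, 0, 0, 0, 0, 0, 0], [0.8, 0, 0, 0, 0, 0, 0], [0.5, 0, 0, 0, 0, 0, 0], [0.4, 0, 0, 0, 0, 0, 0], [0.4, 0, 0, 0, 0, 0, 0], [0.4, 0, 0, 0, 0, 0, 0], [0.3, 0, 0, 0, 0, 0, 0]]
  force: 15

```text
time_s: 28.45
ee_pos: [540.1, -312.3, 19.9]
ee_rot: [-179.9, 0.1, -172.4]
force: [-0.1, -0.1, -0.3]
gripper_width: 45.8
```

Emit:
move_arm:
  increments:
    - [[0.3, 0, 0, -1, 0, 0, 0], [0.3, 0, 0, -3, 0, 0, 0], [0.3, 0, 0, -3, 0, 0, 0], [0.3, 0, 0, -1, 0, 0, 0], [0.3, 0, 0, 0, 0, 0, 0]]

```text
time_s: 29.08
ee_pos: [539.8, -312.1, 103.1]
ee_rot: [-179.9, 0.1, -172.4]
force: [0.4, 0.1, -0.3]
gripper_width: 45.8
```

Run:
```python
from h import *
plan(560,290,115,175.3,12)
```

```text
t 29.07 at [ 539.8 -312.1  103.1] [-1.799e+02  1.000e-01 -1.724e+02] w 45.8 |d| 50.2
[-0.83, 4.951, -0.103, -0.0, 0.0, 0.018]
[-0.741, 4.965, -0.103, -0.0, 0.0, 0.018]
[-0.652, 4.978, -0.102, -0.0, 0.0, 0.018]
[-0.563, 4.989, -0.102, -0.0, 0.0, 0.018]
[-0.474, 4.998, -0.102, -0.0, 0.0, 0.018]
[-0.385, 5.006, -0.101, -0.0, 0.0, 0.018]
[-0.295, 5.012, -0.101, -0.0, 0.0, 0.018]
[-0.206, 5.016, -0.101, -0.0, 0.0, 0.018]
[-0.116, 5.019, -0.1, -0.0, 0.0, 0.018]
[-0.026, 5.02, -0.1, -0.0, 0.0, 0.018]
[0.064, 5.02, -0.1, -0.0, 0.0, 0.018]
[0.153, 5.018, -0.099, -0.0, 0.0, 0.018]
```

Emit:
move_arm:
  increments:
    - [[0.3, -0.83, 4.95, -0.1, 0, 0, 0.018], [0.3, -0.74, 4.96, -0.1, 0, 0, 0.018], [0.3, -0.65, 4.98, -0.1, 0, 0, 0.018], [0.3, -0.56, 4.99, -0.1, 0, 0, 0.018], [0.3, -0.47, 5, -0.1, 0, 0, 0.018], [0.3, -0.38, 5, -0.1, 0, 0, 0.018], [0.3, -0.3, 5, -0.1, 0, 0, 0.018], [0.3, -0.2, 5, -0.1, 0, 0, 0.018], [0.3, -0.12, 5, -0.1, 0, 0, 0.018], [0.3, -0.03, 5, -0.1, 0, 0, 0.018], [0.3, 0.06, 5, -0.1, 0, 0, 0.018], [0.3, 0.15, 4, -0.1, 0, 0, 0.018]]

```text
time_s: 30.58
ee_pos: [556.1, 293.7, 99.8]
ee_rot: [-179.7, -1.2, 174.4]
force: [0.5, -0.0, -0.2]
gripper_width: 46.0
```

Emit:
move_arm:
  increments:
    - [[0.3, 0, 0, 0, 0, 0, 0], [0.3, 0, 0, 0, 0, 0, 0]]

```text
time_s: 30.82
ee_pos: [554.5, 295.6, 96.9]
ee_rot: [-179.6, -1.4, 174.7]
force: [0.6, 0.3, -0.6]
gripper_width: 45.9
```

Run:
```python
from h import *
plan(572.3,309.7,34,175.3,4)
```

```text
t 30.82 at [554.5 295.6  96.9] [-179.6   -1.4  174.7] w 45.9 |d| 16.7
[-0.447, 0.403, 1.559, -0.002, -0.006, -0.003]
[-0.439, 0.399, 1.562, -0.002, -0.006, -0.003]
[-0.431, 0.395, 1.566, -0.002, -0.006, -0.003]
[-0.422, 0.391, 1.569, -0.002, -0.006, -0.003]
```

Emit:
move_arm:
  increments:
    - [[0.3, -0.44, 0.4, 1.5, -0.002, -0.006, -0.003], [0.3, -0.43, 0.4, 1.5, -0.002, -0.006, -0.003], [0.3, -0.4, 0.38, 1.5, -0.002, -0.006, -0.003], [0.3, -0.35, 0.3, 1.1, -0.002, -0.006, -0.003], [0.3, 0, 0, 0.2, 0, 0, 0], [0.3, 0, 0, 0, 0, 0, 0]]

```text
time_s: 31.58
ee_pos: [571.7, 305.6, 32.4]
ee_rot: [-179.9, -0.1, 175.2]
force: [-1.2, 0.2, -0.8]
gripper_width: 45.8
```

Run:
```python
from h import *
plan(571.7,310,26,175.3,2)
```

```text
t 31.57 at [571.7 305.6  32.4] [-1.799e+02 -1.000e-01  1.752e+02] w 45.8 |d| 3.9
[0.016, 0.22, 0.318, -0.001, -0.001, -0.001]
[0.016, 0.22, 0.318, -0.001, -0.001, -0.001]
```

Emit:
move_arm:
  increments:
    - [[0.3, 0.02, 0.23, 0.3, -0.001, -0.001, -0.001], [0.3, 0.02, 0.2, 0.3, -0.001, -0.001, -0.001], [0.3, 0, 0, 0, 0, 0, 0], [0.3, 0, 0, 0, 0, 0, 0]]

```text
time_s: 32.08
ee_pos: [572.2, 310.7, 27.4]
ee_rot: [179.9, 0.1, 175.3]
force: [1.2, 0.7, -0.5]
gripper_width: 46.1
```

Run:
```python
from h import *
plan(571.7,310,20,175.3,1)
```

```text
t 32.08 at [572.2 310.7  27.4] [1.799e+02 1.000e-01 1.753e+02] w 46.1 |d| 7.5
[0.044, -0.078, 0.744, 0.002, 0.002, 0.0]
```

Emit:
move_arm:
  increments:
    - [[0.3, 0.04, -0.08, 0.5, 0.002, 0.002, 0], [0.3, 0.02, 0, 0.22, 0, 0, 0], [0.3, 0, 0, 0, 0, 0, 0], [0.3, 0, 0, 0, 0, 0, 0]]

```text
time_s: 32.58
ee_pos: [571.6, 309.9, 19.9]
ee_rot: [180.0, 0.0, 175.3]
force: [-0.0, 0.1, 0.5]
gripper_width: 46.2
```

Run:
```python
from h import *
plan(571.7,310,20,175.3,1)
```

```text
t 32.58 at [571.6 309.9  19.9] [180.    0.  175.3] w 46.2 |d| 0.1
[-0.011, 0.008, -0.005, 0.0, 0.0, 0.0]
```

Emit:
move_arm:
  increments:
    - [[0.7, 0, 0, 0, 0, 0, 0], [0.8, 0, 0, 0, 0, 0, 0], [0.9, 0, 0, 0, 0, 0, 0], [1, 0, 0, 0, 0, 0, 0], [1, 0, 0, -2, 0, 0, 0], [1, 0, 0, -4, 0, 0, 0], [1, 0, 0, -4, 0, 0, 0], [1, 0, 0, -5, 0, 0, 0], [1, 0, 0, -2, 0, 0, 0], [1, 0, 0, 0, 0, 0, 0], [1, 0, 0, 0, 0, 0, 0]]

```text
time_s: 33.95
ee_pos: [570.8, 309.4, 193.5]
ee_rot: [-179.9, -0.1, 175.3]
force: [-0.8, 0.6, -0.2]
gripper_width: 91.4
```

Run:
```python
from h import *
f=grab('wrist','w7.png');pad(f,571.5,310)
L=mask_pose(f,571.5,310,-4.7,60);midline(L,-25,45);eyes_yaw(f,571.5,310,0);print(np.sort(L[:,0])[[0,5,-6,-1]].round(1))
f=grab('side','s2.png');print(monitor.state()['force'])
```

```text
pad [574.4 310.1] size [ 79.7 106.8] yaw -4.5
n 3109 x [-29.4  49.4] y [-24.   24.9]
[(-28, -13, 14), (-23, -18, 19), (-18, -21, 21), (-13, -22, 23), (-8, -22, 23), (-3, -22, 23), (2, -22, 23), (7, -22, 23), (12, -22, 23), (17, -22, 23), (22, -22, 23), (27, -23, 24), (32, -24, 24), (37, -24, 25), (42, -25, 26), (47, -25, 26), (52, -24, 25)]
midline yaw 0.2 y0 0.3Traceback (most recent call last):
  File "<stdin>", line 3, in <module>
  File "h.py", line 63, in eyes_yaw
    d=w[1]-w[0];m=w.mean(0)
      ~^^^
IndexError: index 1 is out of bounds for axis 0 with size 1
```

View pics/w7.png

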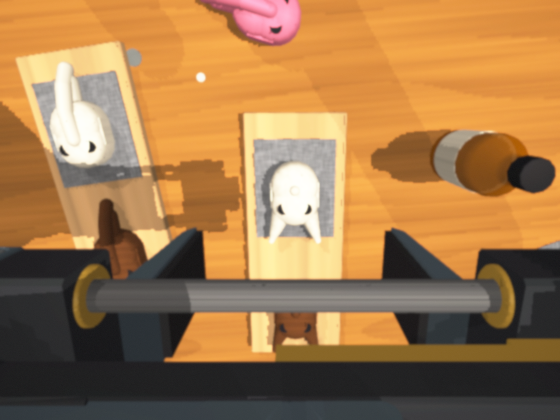

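The wrist view shows the cat mask at (296,192), centred and straight on its pad, with the beak mask in place on the left at (83,125). One last side view for bystanders and flatness.

Run:
```python
from h import *
grab('side','s2.png');f=grab('top');g=dict(np.load('top1.npz'))
d=cv2.absdiff(f['color'],g['color']).max(2)
for n,(u,v) in dict(jar=(262,286),tin=(390,281),bottle=(125,203),purple=(333,273),pink=(208,258),blue=(407,143)).items(): print(n,(d[v-12:v+12,u-12:u+12]>60).mean().round(2))
```

```text
jar 0.0
tin 0.73
bottle 0.32
purple 0.17
pink 0.68
blue 0.0
```

View pics/s2.png

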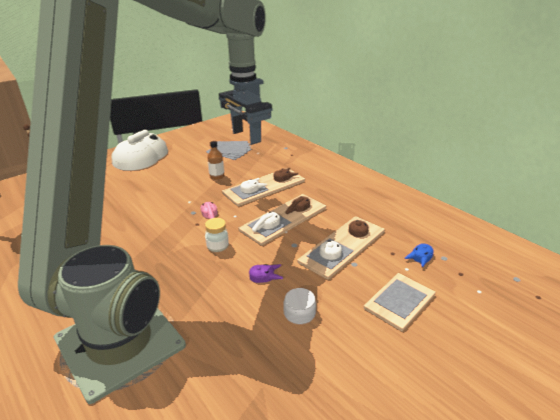

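The side view shows all three masks flat on their own boards and the bare board empty. The jar (217,236), tin (300,306), bottle (216,163) and decoys are at the same pixels as in the first side picture. The differences in the top view are the arm and its shadow.

```bash
python3 -c "
from h import *
print(job.job_done())"
```

```text
the job is handed in; nothing more can be done
None
```

The job is handed in at about 34 s: all three masks are on their own boards, flat, face up and centred on the felt. I parked the cat on the bare board, moved the moon and beak to their boards, then moved the cat to its own. Nothing was laid on the bench.

| Mask | Off pad centre, sideways | Off pad centre, lengthwise | Off board line |
|---|---|---|---|
| Moon | about 0.5 mm | about 0.1 mm | about 0.4° |
| Beak | about 0.1 mm | within about 2 mm | about 0.1° |
| Cat | about 0.3 mm | within about 1–2 mm | about 0.2° |

**Checks that disagreed or failed:**
- **Pad centres:** the top and wrist cameras differed by about 1 mm, so I used averages.
- **Lengthwise positions:** these are less certain for the beak and cat, because the depth outline loses about 2 mm at the chin and beak ends.
- **Cat eye-line check:** it found only one eye, so the cat's heading rests on the outline of its face and ears.
- **Bystanders:** comparing the top pictures flagged the tin, bottle, pink and purple areas. The side view shows the jar, tin, bottle and look-alikes unmoved, so I put those flags down to the arm and its shadow.

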